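Find the full crock by its weight and hold its carrier level over the board

ROBOT

A 7-joint arm with a two-finger parallel gripper is mounted at the origin on the work surface. World frame = base frame: x ahead of the robot, y to its left, z up, the work surface at z = 0. Lengths are in m, angles in rad, forces in N, time in s.
With the tool pointing down it reaches from about 0.4 to 0.85 m from the base axis. Payload 10.4 kg.
Tool frame: the origin (TCP) lies at the very end of the fingers, on their centre line; the grasp point (between the pads) lies r.tcp_to_grasp behind it (r.tcp_to_grasp is the distance from the TCP to the grasp point, in m); z points along the fingers, y is the line along which they close (so a half turn about z gives the same grasp; the last joint's range is limited). The gripper opens to 87 mm and grips with 3 to 60 N. Pads are 19 mm wide; open, the fingers measure 117 mm over their backs; the gripper's body (75 mm by 190 mm) begins 51 mm behind the grasp point.
Start: joints at [-1.181, 0.332, -0.065, 1.46, 0.022, 1.35, -0.088], TCP at [0.251, 0.573, 0.223] pointing down, gripper open.
Joint ranges: [-2.6, 2.6], [-0.5, 2.12], [-1.47, 1.34], [0.16, 2.42], [-1.27, 4.41], [0.06, 2.06], [-2.6, 2.6]. Speed limits (rad/s): [2.22, 2.22, 2.79, 2.79, 3.14, 3.14, 3.14].

INTERFACE

Orientations are given as a unit quaternion [x, y, z, w].
In Python, from bench import monitor, cams, ticket, r gives the robot as it stands.
- The arm moves only by the shell command python3 -m crank 'ROWS' [OPENING] [FORCE]. ROWS is a JSON object whose one key "steps" holds a list of rows, each a list of 2 entries, a list of its own where there are three numbers: the shift along the world's x, y, z in units of 25 mm (1.0 is 25 mm), then the turn, a rotation vector about the world's x, y, z in units of 5 degrees (1.0 is 5 degrees). In form: {"steps": [[[x, y, z], [ax, ay, az]], ...]}. A call has 1 to 10 rows; each row shifts and turns the commanded pose from where the row before left it; what a row does not reach is not made up. A row lasts 1/12 s, in which the tool goes at most 41.7 mm and 7.16 degrees, less where a joint would pass 70% of its speed; a pose out of reach is approached as far as the arm can. A call is refused whole if a number of a shift passes 1 or a number of a turn 1, either way. A call with a gripper value outside its range is refused whole. OPENING is the finger opening in mm, from 0 to 87, set as the call begins (- or left out, the last holds). The fingers move at their own pace and stop on an object; FORCE is the grip in N (left out, the last holds). Time passes only in rows, so rows that do not move let the fingers close. It gives the time, the measured TCP pose, the force, the opening and the grip force at its end, in the units of the state.
- monitor.read_state(): the state, without advancing time (a new reading comes with each control period).
- cams.camera(name): name is "side" or "top" or "wrist"; returns a dict with "pixels" (384x512x3 uint8, blue, green, red), "z_map" (384x512 float32, m along the optical axis (not along the pixel's ray), 0 where there is no reading), "vfov" (degrees; the focal length in pixels is half the picture's height over the tangent of half this angle, whatever the lens; pixels are square), "cx", "cy" (the principal point, pixels), "T" (4x4, takes a point from camera to world coordinates). Camera axes: x right, y up, looking along -z (the intrinsics and any distortion apply to the point x, -y, -z); pixel columns grow to the right and rows downward; lengths in m; the calibration is good to about 2 mm. A picture is of the moment at which its call begins.
- ticket.close_job(): hands the job in; it is judged then, once.
The state is a dict: "time": time; "joint_positions": joint angles; "joint_vel": joint speeds; "joint_torque": joint torques, N m; "ee_pos": TCP position; "eef_rot": TCP orientation; "ft_force": force on the tool from outside, world axes, zero at the start; "torque": the same for the moment, N m; "width": finger opening in m; "grip_force": force on a finger pad.
Only numpy, scipy, OpenCV 4.12 (cv2) and the standard library are available. Lean on these libraries where they do the work, as an engineer would, in place of code of your own. Each camera call takes 0.05 s, during which the arm holds its last target. There are 200 camera calls.

TASK

Three closed crocks stand in bail-handled carriers and only one is full; they look alike, so feel by lifting the carriers which is the heavy one, and set any empty one you lifted back, without dropping it, upright where it stood. Lift the carrier with the full crock by its bail and hold it level and still over the middle of the wooden board, its underside about 10 cm above the board, and finish while still holding it there. Do not tip any crock, and leave the two glass jars, mug, opener, tamper and seamer where they are.

Things in the scene. Friction and masses are not known exactly. Their poses are not given: they have to be found in the camera images.
- carrier_a: one of 3 alike loose steel carriers, 0.15 kg: round dish 100 mm across, floor 5 mm thick, rim 20 mm high, rigid bail of 10 mm round wire: straight top bar along the carrier's y, 72 mm long, centred, axis 145 mm above the underside; its ends slope out to the uprights at y +-50 mm. A crock stands loose in it, 52 mm free between its top and the bar's axis. Origin: centre of underside; z up
- carrier_b: one of 3 alike loose steel carriers, 0.15 kg: round dish 100 mm across, floor 5 mm thick, rim 20 mm high, rigid bail of 10 mm round wire: straight top bar along the carrier's y, 72 mm long, centred, axis 145 mm above the underside; its ends slope out to the uprights at y +-50 mm. A crock stands loose in it, 52 mm free between its top and the bar's axis. Origin: centre of underside; z up
- carrier_c: one of 3 alike loose steel carriers, 0.15 kg: round dish 100 mm across, floor 5 mm thick, rim 20 mm high, rigid bail of 10 mm round wire: straight top bar along the carrier's y, 72 mm long, centred, axis 145 mm above the underside; its ends slope out to the uprights at y +-50 mm. A crock stands loose in it, 52 mm free between its top and the bar's axis. Origin: centre of underside; z up
- crock_a: one of 3 look-alike closed white stoneware crocks, lid fixed, 82 mm across, 88 mm tall, each standing loose (4 mm play all round) in one of the carriers, in any order. One of the three is full, 0.58 to 0.72 kg; the other two are empty, 0.25 to 0.36 kg. Origin: centre of underside, 5 mm above the carrier's underside; z up
- crock_b: one of 3 look-alike closed white stoneware crocks, lid fixed, 82 mm across, 88 mm tall, each standing loose (4 mm play all round) in one of the carriers, in any order. One of the three is full, 0.58 to 0.72 kg; the other two are empty, 0.25 to 0.36 kg. Origin: centre of underside, 5 mm above the carrier's underside; z up
- crock_c: one of 3 look-alike closed white stoneware crocks, lid fixed, 82 mm across, 88 mm tall, each standing loose (4 mm play all round) in one of the carriers, in any order. One of the three is full, 0.58 to 0.72 kg; the other two are empty, 0.25 to 0.36 kg. Origin: centre of underside, 5 mm above the carrier's underside; z up
- board_top (a point): middle of the top face of the wooden board, a flat slab 240 mm (x) by 180 mm (y) and 16 mm thick, fixed flat on the counter; the point lies 16 mm above the counter. x, y along its sides, z up
- glass_a: clear half-litre glass jar with a steel lid, 86 mm across, 120 mm tall; bystander. Origin: centre of the underside
- glass_b: second clear jar like glass_a; bystander. Origin: centre of the underside
- mug: white enamel mug, 82 mm across, 80 mm tall, handle at its +y; bystander. Origin: centre of the underside
- opener: red plastic jar opener lying flat, about 125 mm long, 16 mm thick; bystander. Origin: underside of its round pivot end, arms along +x
- tamper: wooden tamper lying along its own y axis, 200 mm long, 62 mm thick at the head; bystander. Origin: under the middle of its length, on the counter
- seamer: steel hand seamer, head 100 mm across and 22 mm thick with an upright knob to 82 mm and a lever that pivots over the head and reaches 0.18 m out of its middle, 50 to 70 mm above the counter; bystander. Origin: centre of the head's underside
There are look-alikes about, which are no part of the job. Leave any blue or orange look-alike of the carrier_a alone.

How it is judged:
On the way:
1. the carrier with the full crock is lifted clear of the counter in the fingers (((height (world z) of carrier_a above 0.03 m and contact force between carrier_a and the fingers above 1 N and (contact force between carrier_a and crock_a above 4.6 N or contact force between carrier_a and crock_b above 4.6 N or contact force between carrier_a and crock_c above 4.6 N)) or (height (world z) of carrier_b above 0.03 m and contact force between carrier_b and the fingers above 1 N and (contact force between carrier_b and crock_a above 4.6 N or contact force between carrier_b and crock_b above 4.6 N or contact force between carrier_b and crock_c above 4.6 N)) or (height (world z) of carrier_c above 0.03 m and contact force between carrier_c and the fingers above 1 N and (contact force between carrier_c and crock_a above 4.6 N or contact force between carrier_c and crock_b above 4.6 N or contact force between carrier_c and crock_c above 4.6 N)))), for 0.3 s.
At the end, for the whole second after the job is handed in: The full crock's carrier (crock load over 4.6 N) hangs in the fingers only, within 40 mm of the board's middle, underside 60-160 mm above it, level to 0.09 rad, still; crocks upright; the empties' carriers released, at rest; they and the bystanders within 30 mm of their start (((horizontal distance between carrier_a and board_top below 0.04 m and z of carrier_a in the frame of board_top between 0.06 and 0.16 m and angle between carrier_a's own z axis and vertical below 0.09 rad and linear speed of carrier_a below 0.02 m/s and angular speed of carrier_a below 0.15 rad/s and contact force between carrier_a and the fingers above 1 N and (contact force between carrier_a and crock_a above 4.6 N or contact force between carrier_a and crock_b above 4.6 N or contact force between carrier_a and crock_c above 4.6 N) and (contact force between carrier_a and carrier_b below 0.1 N and contact force between carrier_a and carrier_c below 0.1 N and contact force between carrier_a and glass_a below 0.1 N and contact force between carrier_a and glass_b below 0.1 N and contact force between carrier_a and mug below 0.1 N and contact force between carrier_a and opener below 0.1 N and contact force between carrier_a and tamper below 0.1 N and contact force between carrier_a and seamer below 0.1 N) and (distance of each of carrier_b, carrier_c from where it was at the start of the episode below 0.03 m and angle between each of carrier_b, carrier_c's own z axis and vertical below 0.03 rad and linear speed of each of carrier_b, carrier_c below 0.02 m/s and contact force between each of carrier_b, carrier_c and the fingers below 0.1 N)) or (horizontal distance between carrier_b and board_top below 0.04 m and z of carrier_b in the frame of board_top between 0.06 and 0.16 m and angle between carrier_b's own z axis and vertical below 0.09 rad and linear speed of carrier_b below 0.02 m/s and angular speed of carrier_b below 0.15 rad/s and contact force between carrier_b and the fingers above 1 N and (contact force between carrier_b and crock_a above 4.6 N or contact force between carrier_b and crock_b above 4.6 N or contact force between carrier_b and crock_c above 4.6 N) and (contact force between carrier_b and carrier_a below 0.1 N and contact force between carrier_b and carrier_c below 0.1 N and contact force between carrier_b and glass_a below 0.1 N and contact force between carrier_b and glass_b below 0.1 N and contact force between carrier_b and mug below 0.1 N and contact force between carrier_b and opener below 0.1 N and contact force between carrier_b and tamper below 0.1 N and contact force between carrier_b and seamer below 0.1 N) and (distance of each of carrier_a, carrier_c from where it was at the start of the episode below 0.03 m and angle between each of carrier_a, carrier_c's own z axis and vertical below 0.03 rad and linear speed of each of carrier_a, carrier_c below 0.02 m/s and contact force between each of carrier_a, carrier_c and the fingers below 0.1 N)) or (horizontal distance between carrier_c and board_top below 0.04 m and z of carrier_c in the frame of board_top between 0.06 and 0.16 m and angle between carrier_c's own z axis and vertical below 0.09 rad and linear speed of carrier_c below 0.02 m/s and angular speed of carrier_c below 0.15 rad/s and contact force between carrier_c and the fingers above 1 N and (contact force between carrier_c and crock_a above 4.6 N or contact force between carrier_c and crock_b above 4.6 N or contact force between carrier_c and crock_c above 4.6 N) and (contact force between carrier_c and carrier_a below 0.1 N and contact force between carrier_c and carrier_b below 0.1 N and contact force between carrier_c and glass_a below 0.1 N and contact force between carrier_c and glass_b below 0.1 N and contact force between carrier_c and mug below 0.1 N and contact force between carrier_c and opener below 0.1 N and contact force between carrier_c and tamper below 0.1 N and contact force between carrier_c and seamer below 0.1 N) and (distance of each of carrier_a, carrier_b from where it was at the start of the episode below 0.03 m and angle between each of carrier_a, carrier_b's own z axis and vertical below 0.03 rad and linear speed of each of carrier_a, carrier_b below 0.02 m/s and contact force between each of carrier_a, carrier_b and the fingers below 0.1 N))) and angle between each of crock_a, crock_b, crock_c's own z axis and vertical below 0.12 rad and contact force between each of crock_a, crock_b, crock_c and the fingers below 0.1 N and distance of each of glass_a, glass_b, mug, opener, tamper, seamer from where it was at the start of the episode below 0.03 m); the arm keeps its last pose, push and grip.
It fails at once if a crock or carrier is tipped (more than 0.4 rad) (angle between any of carrier_a, carrier_b, carrier_c, crock_a, crock_b, crock_c's own z axis and vertical above 0.4 rad).
It fails at once if a carrier is let go in the air (more than 15 mm above the counter with no finger on it) ((height (world z) of carrier_a above 0.015 m and contact force between carrier_a and the fingers below 0.02 N) or (height (world z) of carrier_b above 0.015 m and contact force between carrier_b and the fingers below 0.02 N) or (height (world z) of carrier_c above 0.015 m and contact force between carrier_c and the fingers below 0.02 N)).
It fails at once if a bystander is pushed more than 30 mm from its place (distance of any of glass_a, glass_b, mug, opener, tamper, seamer from where it was at the start of the episode above 0.03 m).
It also fails if it takes over 72 s, if anything falls off the work surface, if the arm or the gripper's body presses on something with over 40 N, if the wrist force passes 120 N, or if a joint passes its speed limit or range.

## Working session

There is one attempt and no reset: what is moved stays moved. The work goes in short steps, Python scripts to look and compute and a shell command to move; the robot and the scene stay as the last step left them, time stands still between calls to the robot, and variables do not carry over. Pictures are saved under pics/ and viewed, at most 10 in all, crops included, and the job is handed in when it is done.

```bash
mkdir -p pics; ls; cat > h.py <<'E'
import numpy as np, cv2
from bench import monitor, cams, ticket, r
def cam(n):
    c=cams.camera(n); return c
def pts(c):
    h,w=c["z_map"].shape; f=h/2/np.tan(np.radians(c["vfov"])/2)
    v,u=np.mgrid[:h,:w]; z=c["z_map"]
    p=np.stack([(u-c["cx"])/f*z,-(v-c["cy"])/f*z,-z,np.ones_like(z)],-1)
    return (p@np.array(c["T"]).T)[...,:3]
E
python3 - <<'E'
from h import *
for n in ("top","side"):
    c=cam(n); cv2.imwrite(f"pics/{n}1.png",c["pixels"]); np.savez(f"{n}1.npz",px=c["pixels"],P=pts(c),z=c["z_map"])
    print(n,[k for k in c],c["vfov"],c["cx"],c["cy"],np.round(c["T"],3).tolist())
s=monitor.read_state(); print(s,r.tcp_to_grasp)
E
```

```text
pics
top ['pixels', 'z_map', 'vfov', 'cx', 'cy', 'T'] 42.864894049591925 258.9736196601844 193.54491938735993 [[0.005, 0.983, -0.186, 0.248], [-1.0, 0.004, -0.008, 0.129], [-0.007, 0.186, 0.983, 1.539], [0.0, 0.0, 0.0, 1.0]]
side ['pixels', 'z_map', 'vfov', 'cx', 'cy', 'T'] 55.7056738381934 262.0942134076561 184.34402984307897 [[0.971, 0.165, -0.173, 0.313], [-0.239, 0.703, -0.67, -0.656], [0.011, 0.692, 0.722, 0.904], [0.0, 0.0, 0.0, 1.0]]
{'time': 0.1, 'joint_positions': array([-1.18055879,  0.33285892, -0.06470894,  1.46087879,  0.02159886,
        1.34990289, -0.08851898]), 'joint_vel': array([ 0.0002566 , -0.00042981,  0.00027621, -0.00215536, -0.00050296,
       -0.0012339 ,  0.00102652]), 'joint_torque': array([ 1.53559391e-03, -6.24542570e+01,  2.46444385e-02, -3.90716922e+01,
       -6.13771984e-02,  3.65718605e-02,  5.38387212e-05]), 'ee_pos': array([0.25061038, 0.57216162, 0.2217919 ]), 'eef_rot': array([ 2.04951620e-01,  9.78771871e-01, -6.67142401e-04, -1.10575439e-04]), 'ft_force': array([-1.11195821, -0.49498603,  1.25312706]), 'torque': array([-0.03508391,  0.01970586,  0.01419531]), 'grip_force': 0.0, 'width': 0.08730268198866101} 0.0187
```

View pics/top1.png

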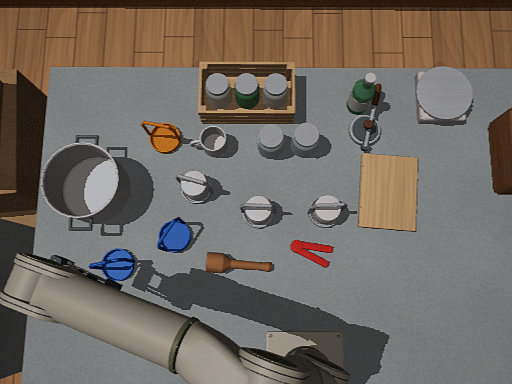

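View pics/side1.png

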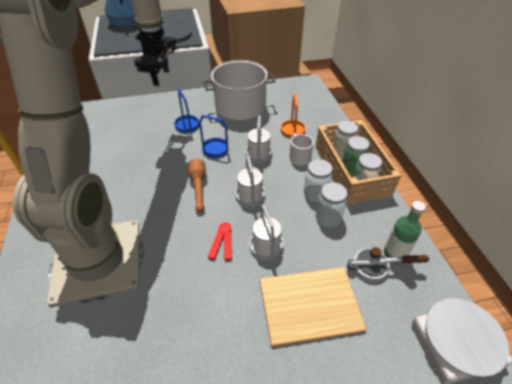

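Top view: the steel carriers are at about (194,185), (259,210) and (326,210). The board is at (388,192), the jars at (271,140) and (305,140), the mug at (211,140), the tamper at (238,262), the opener at (312,252) and the seamer at (365,130). The blue carriers at (118,263) and (175,235) and the orange one at (163,137) are decoys. Only the three steel carriers holding white crocks fit the description.

```bash
python3 - <<'E'
from h import *
d=np.load("top1.npz"); P=d["P"]; px=d["px"]
ds=np.load("side1.npz");Q=ds["P"]; 
for n,(u,v) in dict(C1=(194,185),C2=(259,210),C3=(326,210)).items():
    w=P[v-32:v+32,u-32:u+32].reshape(-1,3); 
    lid=w[(abs(w[:,2]-.093)<.006)]
    c=np.median(lid,0)
    (x,y),rad=cv2.minEnclosingCircle(lid[np.hypot(*(lid-c)[:,:2].T)<.05][:,:2].astype(np.float32))
    for nm,A in(("top",P),("side",Q)):
        a=A.reshape(-1,3); b=a[(np.hypot(a[:,0]-x,a[:,1]-y)<.06)&(a[:,2]>.135)&(a[:,2]<.165)]
        if len(b)<4: print(n,nm,len(b));continue
        m=b.mean(0); e=np.linalg.svd(b[:,:2]-m[:2])[2][0]; t=(b[:,:2]-m[:2])@e
        print(n,nm,"lidc",np.round([x,y,rad],3),"bar",np.round(m,3),len(b),"mid",np.round(m[:2]+e*(t.min()+t.max())/2,3),"len",np.ptp(t).round(3),"ang",np.degrees(np.arctan2(e[1],e[0])).round(1))
hsv=cv2.cvtColor(px,cv2.COLOR_BGR2HSV)
m=(abs(P[...,2]-.016)<.006)&(hsv[...,1]>60); m[:,:350]=0;m[:,430:]=0
b=P[m]; print("board",cv2.minAreaRect(b[:,:2].astype(np.float32)),np.median(b[:,2]))
for n,(u,v) in dict(ga=(271,140),gb=(305,140),mug=(211,140),opener=(312,252),tam=(216,262),seam=(365,130)).items():
    w=P[v-14:v+14,u-14:u+14].reshape(-1,3);k=w[w[:,2]>.012]; print(n,np.median(k,0).round(3),k[:,2].max().round(3))
big=cv2.resize(px[150:240,160:420],None,fx=3,fy=3,interpolation=cv2.INTER_CUBIC);cv2.imwrite("pics/crop.png",big)
E
```

```text
C1 top lidc [0.554 0.341 0.046] bar [0.554 0.34  0.149] 105 mid [0.554 0.341] len 0.088 ang 74.0
C1 side lidc [0.554 0.341 0.046] bar [0.551 0.325 0.147] 51 mid [0.553 0.33 ] len 0.084 ang -104.5
C2 top lidc [0.475 0.143 0.048] bar [0.478 0.144 0.148] 111 mid [0.478 0.144] len 0.091 ang -92.7
C2 side lidc [0.475 0.143 0.048] bar [0.477 0.133 0.148] 69 mid [0.478 0.138] len 0.084 ang -92.1
C3 top lidc [ 0.481 -0.069  0.044] bar [ 0.48  -0.062  0.148] 104 mid [ 0.481 -0.064] len 0.088 ang 93.7
C3 side lidc [ 0.481 -0.069  0.044] bar [ 0.481 -0.074  0.147] 109 mid [ 0.48 -0.07] len 0.085 ang -86.3
board ((0.6176154613494873, -0.26365381479263306), (0.4005470275878906, 0.20274750888347626), 2.221065044403076) 0.015678051520154668
ga [0.683 0.107 0.118] 1.539
gb [0.686 0.004 0.117] 1.539
mug [0.706 0.293 0.061] 1.539
opener [ 0.362 -0.019  0.015] 0.025
tam [0.318 0.267 0.057] 1.539
seam [ 0.742 -0.193  0.028] 1.539
```

View pics/crop.png

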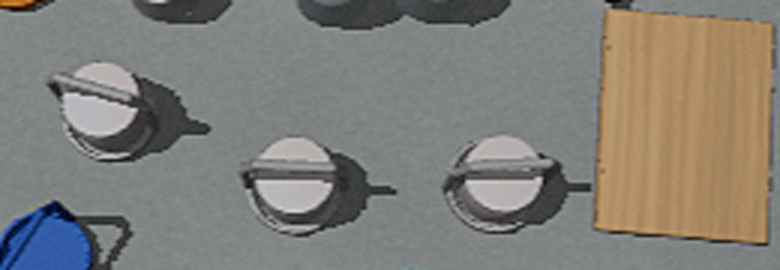

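The crop confirms three plain steel carriers with white-lidded crocks, each clear of its neighbours. The bail mids agree between the two views at z≈0.148, which matches the top of the bar. I'll start with C1, the nearest.

```bash
python3 - <<'E'
import numpy as np
P=np.load("top1.npz")["P"]
print(np.median(P[189:196,386:392].reshape(-1,3),0), [P[v,u].round(3).tolist() for v,u in((155,363),(159,415),(228,413),(225,362))])
E
python3 -m crank '{"steps":[[[0.7,-0.55,0],[0,0,-0.95]],[[0.7,-0.55,0],[0,0,-0.95]],[[0.7,-0.55,0],[0,0,-0.95]],[[0.7,-0.55,0],[0,0,-0.95]],[[0.7,-0.55,0],[0,0,-0.95]],[[0.7,-0.55,0],[0,0,-0.95]],[[0.7,-0.55,0],[0,0,-0.95]],[[0.7,-0.55,0],[0,0,-0.95]],[[0.7,-0.55,0],[0,0,-0.95]],[[0.7,-0.55,0],[0,0,-0.95]]]}' 87 30
```

```text
[ 0.54322379 -0.26928866  0.01640374] [[0.664, -0.193, 0.015], [0.652, -0.359, 0.015], [0.429, -0.341, 0.015], [0.437, -0.181, 0.021]]
time: 0.93
ee_pos: [0.4263, 0.4341, 0.2222]
eef_rot: [0.583, 0.812, -0.0, -0.0]
ft_force: [-0.4, 0.7, -0.8]
width: 0.0873
grip_force: 0.0
```

```bash
python3 -m crank '{"steps":[[[0.73,-0.55,0],[0,0,-0.98]],[[0.73,-0.55,0],[0,0,-0.98]],[[0.73,-0.55,0],[0,0,-0.98]],[[0.73,-0.55,0],[0,0,-0.98]],[[0.73,-0.55,0],[0,0,-0.98]],[[0.73,-0.55,0],[0,0,-0.98]],[[0.73,-0.55,0],[0,0,-0.98]],[[0,0,0],[0,0,0]],[[0,0,0],[0,0,0]]]}'
cat >> h.py <<'E'
def bar(x,y,save=None):
    c=cam("wrist"); A=pts(c).reshape(-1,3)
    if save: cv2.imwrite(save,c["pixels"])
    s=monitor.read_state(); q=s["eef_rot"]; print("tcp",s["ee_pos"].round(4),"tooly",np.degrees(2*np.arctan2(q[1],q[0])).round(1)-90,"ft",s["ft_force"].round(2))
    b=A[(np.hypot(A[:,0]-x,A[:,1]-y)<.065)&(A[:,2]>.138)&(A[:,2]<.158)]
    if len(b)<5: print("few",len(b)); return
    m=b.mean(0); e=np.linalg.svd(b[:,:2]-m[:2],full_matrices=False)[2][0]; t=(b[:,:2]-m[:2])@e
    print(len(b),"mid",np.round(m[:2]+e*(t.min()+t.max())/2,4),"ztop",np.percentile(b[:,2],95).round(4),"len",np.ptp(t).round(3),"normal",(np.degrees(np.arctan(e[1]/e[0]))%180-90).round(1))
E
python3 -c "
from h import *
bar(.554,.338,'pics/w1.png')"
```

```text
time: 1.68
ee_pos: [0.5543, 0.3374, 0.222]
eef_rot: [0.796, 0.605, -0.0, 0.0]
ft_force: [-0.4, -0.3, -0.1]
width: 0.0869
grip_force: 0.0
tcp [0.5532 0.3387 0.222 ] tooly -15.400000000000006 ft [-0.77  0.46 -0.77]
1573 mid [0.555  0.3402] ztop 0.1506 len 0.083 normal -15.7
```

View pics/w1.png

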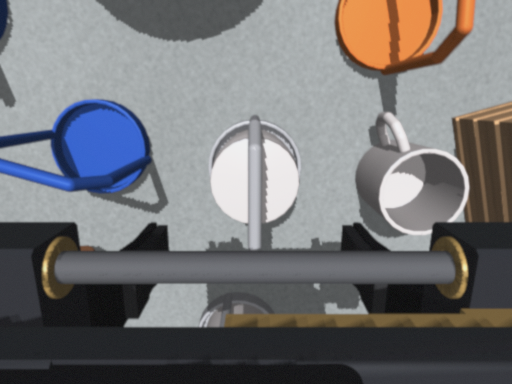

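The wrist view shows the steel bail bar (254,120–250) running vertically between the two fingers, centred. Now descend and close, then lift about 45 mm.

```bash
python3 -m crank '{"steps":[[[0.05,0.08,-0.8],[0,0,0]],[[0,0,-0.8],[0,0,0]],[[0,0,-0.8],[0,0,0]],[[0,0,-0.8],[0,0,0]],[[0,0,-0.63],[0,0,0]],[[0,0,0],[0,0,0]],[[0,0,0],[0,0,0]]]}'
python3 -m crank '{"steps":[[[0,0,0],[0,0,0]],[[0,0,0],[0,0,0]],[[0,0,0],[0,0,0]],[[0,0,0],[0,0,0]],[[0,0,0],[0,0,0]],[[0,0,0],[0,0,0]],[[0,0,0],[0,0,0]],[[0,0,0],[0,0,0]],[[0,0,0],[0,0,0]]]}' 0 40
```

```text
time: 2.32
ee_pos: [0.5535, 0.3416, 0.1264]
eef_rot: [0.795, 0.607, -0.001, -0.0]
ft_force: [0.6, -0.2, 0.8]
width: 0.0872
grip_force: 0.0
time: 3.07
ee_pos: [0.5547, 0.3407, 0.1268]
eef_rot: [0.796, 0.606, 0.0, 0.0]
ft_force: [-1.2, -0.0, -0.2]
width: 0.0348
grip_force: 0.0
```

Still closing.

```bash
python3 -m crank '{"steps":[[[0,0,0],[0,0,0]],[[0,0,0],[0,0,0]],[[0,0,0],[0,0,0]],[[0,0,0],[0,0,0]],[[0,0,0],[0,0,0]],[[0,0,0],[0,0,0]],[[0,0,0],[0,0,0]],[[0,0,0],[0,0,0]]]}' 0 40
python3 -m crank '{"steps":[[[0,0,0.15],[0,0,0]],[[0,0,0.2],[0,0,0]],[[0,0,0.2],[0,0,0]],[[0,0,0.2],[0,0,0]],[[0,0,0.2],[0,0,0]],[[0,0,0.1],[0,0,0]],[[0,0,0],[0,0,0]],[[0,0,0],[0,0,0]],[[0,0,0],[0,0,0]],[[0,0,0],[0,0,0]]]}'
python3 -m crank '{"steps":[[[0,0,0],[0,0,0]],[[0,0,0],[0,0,0]]]}'
```

```text
time: 3.73
ee_pos: [0.5549, 0.3407, 0.1268]
eef_rot: [0.796, 0.606, 0.0, 0.0]
ft_force: [1.7, -0.4, -0.4]
width: 0.0088
grip_force: 40.0
time: 4.57
ee_pos: [0.5546, 0.3407, 0.1527]
eef_rot: [0.796, 0.606, -0.0, 0.0]
ft_force: [0.3, -0.2, -4.0]
width: 0.0087
grip_force: 40.0
time: 4.73
ee_pos: [0.5546, 0.3407, 0.1529]
eef_rot: [0.796, 0.606, -0.0, 0.0]
ft_force: [0.9, -0.6, -4.4]
width: 0.0084
grip_force: 40.0
```

The load is about 4.2 N, so C1 is empty (a full one would read at least 7.2 N). I'll put it back, release it, rise and go to C2.

```bash
python3 -m crank '{"steps":[[[0,0,-0.2],[0,0,0]],[[0,0,-0.2],[0,0,0]],[[0,0,-0.2],[0,0,0]],[[0,0,-0.2],[0,0,0]],[[0,0,-0.1],[0,0,0]],[[0,0,-0.1],[0,0,0]],[[0,0,-0.05],[0,0,0]],[[0,0,0],[0,0,0]],[[0,0,0],[0,0,0]]]}'
python3 -m crank '{"steps":[[[0,0,0],[0,0,0]],[[0,0,0],[0,0,0]],[[0,0,0],[0,0,0]],[[0,0,0],[0,0,0]]]}'
python3 -c "
from h import *
bar(.555,.340)
P=pts(cam('side'));a=P.reshape(-1,3);b=a[(np.hypot(a[:,0]-.554,a[:,1]-.34)<.03)&(a[:,2]>.08)&(a[:,2]<.11)];print(len(b),np.median(b[:,2]) if len(b) else '')"
```

```text
time: 5.48
ee_pos: [0.5547, 0.3408, 0.1269]
eef_rot: [0.796, 0.606, 0.0, -0.0]
ft_force: [-0.5, 0.7, -4.3]
width: 0.0087
grip_force: 40.0
time: 5.82
ee_pos: [0.5547, 0.3408, 0.1269]
eef_rot: [0.796, 0.606, 0.0, 0.0]
ft_force: [0.6, -0.5, -5.5]
width: 0.0087
grip_force: 40.0
tcp [0.5547 0.3408 0.1269] tooly -15.5 ft [-0.68  0.64 -4.42]
3200 mid [0.5561 0.3471] ztop 0.1534 len 0.069 normal -15.6
104 0.09227853433413963
```

It still carries the load, so it must be hanging about a millimetre clear. I'll ease it down.

```bash
for i in 1; do :; done
python3 -m crank '{"steps":[[[0,0,-0.04],[0,0,0]],[[0,0,0],[0,0,0]],[[0,0,0],[0,0,0]]]}'
python3 -m crank '{"steps":[[[0,0,-0.04],[0,0,0]],[[0,0,0],[0,0,0]],[[0,0,0],[0,0,0]]]}'
python3 -m crank '{"steps":[[[0,0,-0.04],[0,0,0]],[[0,0,0],[0,0,0]],[[0,0,0],[0,0,0]]]}'
```

```text
time: 6.17
ee_pos: [0.5549, 0.3411, 0.1266]
eef_rot: [0.796, 0.606, 0.001, -0.0]
ft_force: [-2.1, -0.3, 4.2]
width: 0.0084
grip_force: 40.0
time: 6.42
ee_pos: [0.5553, 0.3412, 0.1266]
eef_rot: [0.796, 0.606, 0.001, -0.0]
ft_force: [-4.2, -1.5, 11.3]
width: 0.0088
grip_force: 40.0
time: 6.67
ee_pos: [0.5556, 0.3415, 0.1267]
eef_rot: [0.796, 0.606, 0.002, -0.0]
ft_force: [-7.0, -2.5, 16.7]
width: 0.0089
grip_force: 40.0
```

It's on the counter now. Relieve the press, then open and rise.

```bash
python3 -m crank '{"steps":[[[0,0,0.08],[0,0,0]],[[0,0,0],[0,0,0]],[[0,0,0],[0,0,0]]]}'
python3 -m crank '{"steps":[[[0,0,0],[0,0,0]],[[0,0,0],[0,0,0]],[[0,0,0],[0,0,0]],[[0,0,0],[0,0,0]],[[0,0,0],[0,0,0]],[[0,0,0],[0,0,0]],[[0,0,0],[0,0,0]],[[0,0,0],[0,0,0]]]}' 60
python3 -m crank '{"steps":[[[0,0,0.4],[0,0,0]],[[0,0,0.6],[0,0,0]],[[0,0,1],[0,0,0]],[[0,0,1],[0,0,0]],[[0,0,0.8],[0,0,0]],[[0,0,0],[0,0,0]],[[0,0,0],[0,0,0]]]}'
python3 -c "
from h import *
bar(.555,.340)"
```

```text
time: 6.92
ee_pos: [0.555, 0.3416, 0.1266]
eef_rot: [0.796, 0.606, 0.001, -0.0]
ft_force: [-2.6, 1.3, 5.7]
width: 0.0086
grip_force: 40.0
time: 7.58
ee_pos: [0.5547, 0.3407, 0.1258]
eef_rot: [0.796, 0.606, -0.0, 0.0]
ft_force: [-1.0, 0.7, 0.2]
width: 0.054
grip_force: 0.0
time: 8.17
ee_pos: [0.5554, 0.3411, 0.2228]
eef_rot: [0.796, 0.606, 0.002, 0.0]
ft_force: [0.3, 0.6, 0.3]
width: 0.0599
grip_force: 0.0
tcp [0.5548 0.3408 0.2212] tooly -15.5 ft [ 0.45  0.35 -0.36]
1511 mid [0.5548 0.342 ] ztop 0.1506 len 0.081 normal -15.5
```

C1 is back within 2 mm and upright. On to C2.

```bash
python3 -m crank '{"steps":[[[-0.34,-0.88,0],[0,0,0.29]],[[-0.34,-0.88,0],[0,0,0.29]],[[-0.34,-0.88,0],[0,0,0.29]],[[-0.34,-0.88,0],[0,0,0.29]],[[-0.34,-0.88,0],[0,0,0.29]],[[-0.34,-0.88,0],[0,0,0.29]],[[-0.34,-0.88,0],[0,0,0.29]],[[-0.34,-0.88,0],[0,0,0.29]],[[-0.34,-0.88,0],[0,0,0.29]],[[0,0,0],[0,0,0]]]}'
python3 -m crank '{"steps":[[[0,0,0],[0,0,0]],[[0,0,0],[0,0,0]]]}'
python3 -c "
from h import *
bar(.478,.142)"
```

```text
time: 9.05
ee_pos: [0.477, 0.1381, 0.2202]
eef_rot: [0.723, 0.691, -0.001, -0.0]
ft_force: [-0.1, -0.0, 0.5]
width: 0.0601
grip_force: 0.0
time: 9.22
ee_pos: [0.4779, 0.1433, 0.2204]
eef_rot: [0.722, 0.692, -0.0, -0.0]
ft_force: [-0.1, 0.7, -0.1]
width: 0.0601
grip_force: 0.0
tcp [0.478  0.1436 0.2204] tooly -2.4000000000000057 ft [-0.73 -0.62 -0.08]
1528 mid [0.4781 0.1452] ztop 0.1505 len 0.079 normal -2.2
```

```bash
python3 -m crank '{"steps":[[[0,0.05,-0.8],[0,0,0]],[[0,0,-0.8],[0,0,0]],[[0,0,-0.8],[0,0,0]],[[0,0,-0.8],[0,0,0]],[[0,0,-0.56],[0,0,0]],[[0,0,0],[0,0,0]],[[0,0,0],[0,0,0]]]}'
python3 -m crank '{"steps":[[[0,0,0],[0,0,0]],[[0,0,0],[0,0,0]],[[0,0,0],[0,0,0]],[[0,0,0],[0,0,0]],[[0,0,0],[0,0,0]],[[0,0,0],[0,0,0]],[[0,0,0],[0,0,0]],[[0,0,0],[0,0,0]],[[0,0,0],[0,0,0]],[[0,0,0],[0,0,0]]]}' 0 40
python3 -m crank '{"steps":[[[0,0,0],[0,0,0]],[[0,0,0],[0,0,0]]]}'
```

```text
time: 9.85
ee_pos: [0.4779, 0.1445, 0.1264]
eef_rot: [0.721, 0.692, -0.001, -0.0]
ft_force: [1.1, 0.3, -0.3]
width: 0.06
grip_force: 0.0
time: 10.68
ee_pos: [0.4784, 0.144, 0.1268]
eef_rot: [0.722, 0.692, 0.0, 0.0]
ft_force: [0.6, -0.7, -1.1]
width: 0.0088
grip_force: 40.0
time: 10.85
ee_pos: [0.4785, 0.144, 0.1268]
eef_rot: [0.722, 0.692, 0.0, 0.0]
ft_force: [2.5, -0.2, -1.7]
width: 0.0088
grip_force: 40.0
```

```bash
python3 -m crank '{"steps":[[[0,0,0.15],[0,0,0]],[[0,0,0.2],[0,0,0]],[[0,0,0.2],[0,0,0]],[[0,0,0.2],[0,0,0]],[[0,0,0.2],[0,0,0]],[[0,0,0.1],[0,0,0]],[[0,0,0],[0,0,0]],[[0,0,0],[0,0,0]],[[0,0,0],[0,0,0]],[[0,0,0],[0,0,0]]]}'
python3 -m crank '{"steps":[[[0,0,0],[0,0,0]],[[0,0,0],[0,0,0]]]}'
python3 -m crank '{"steps":[[[0,0,0],[0,0,0]],[[0,0,0],[0,0,0]]]}'
```

```text
time: 11.68
ee_pos: [0.478, 0.1439, 0.1528]
eef_rot: [0.722, 0.692, -0.0, -0.0]
ft_force: [-0.2, 0.2, -6.4]
width: 0.0087
grip_force: 40.0
time: 11.85
ee_pos: [0.4781, 0.144, 0.1529]
eef_rot: [0.722, 0.692, -0.0, -0.0]
ft_force: [0.4, -0.5, -7.0]
width: 0.0088
grip_force: 40.0
time: 12.02
ee_pos: [0.4782, 0.144, 0.153]
eef_rot: [0.722, 0.692, -0.0, 0.0]
ft_force: [0.3, -0.3, -6.5]
width: 0.0087
grip_force: 40.0
```

About 6.6 N falls between the two ranges, so I'll average more readings.

```bash
python3 - <<'E'
from h import *
f=[];tq=[]
for i in range(20):
    cams.camera("wrist"); s=monitor.read_state(); f.append(s["ft_force"]);tq.append(s["joint_torque"])
f=np.array(f);print(f.mean(0).round(2),f.std(0).round(2),np.mean(tq,0).round(2),s["time"],s["ee_pos"])
E
```

```text
[ 0.14  0.08 -7.14] [0.39 0.47 0.51] [ 0.000e+00 -4.368e+01  1.780e+00 -3.974e+01 -5.000e-02  2.000e-02
  0.000e+00] 13.0167 [0.47822258 0.14400353 0.15308468]
```

The mean is 7.14 ± 0.1 N, about 0.73 kg in total, so the crock is about 0.58 kg. Empties top out at 5.0 N, so C2 is the full one. I'll raise it so its underside clears C3's bail and the jars, then carry it slowly over to the board.

```bash
python3 -m crank '{"steps":[[[0,0,0.2],[0,0,0]],[[0,0,0.4],[0,0,0]],[[0,0,0.7],[0,0,0]],[[0,0,0.8],[0,0,0]],[[0,0,0.9],[0,0,0]],[[0,0,0.9],[0,0,0]],[[0,0,0.9],[0,0,0]],[[0,0,0.9],[0,0,0]],[[0,0,0.7],[0,0,0]],[[0,0,0.5],[0,0,0]]]}' - 55
python3 -m crank '{"steps":[[[0,0,0.2],[0,0,0]],[[0,0,0],[0,0,0]],[[0,0,0],[0,0,0]],[[0,0,0],[0,0,0]]]}'
python3 -m crank '{"steps":[[[0,-0.1,0],[0,0,0]],[[0.02,-0.2,0],[0,0,0]],[[0.04,-0.3,0],[0,0,0]],[[0.06,-0.4,0],[0,0,0]],[[0.08,-0.5,0],[0,0,0]],[[0.08,-0.5,0],[0,0,0]],[[0.08,-0.5,0],[0,0,0]],[[0.08,-0.5,0],[0,0,0]],[[0.08,-0.5,0],[0,0,0]],[[0.08,-0.5,0],[0,0,0]]]}'
```

```text
time: 13.85
ee_pos: [0.4786, 0.144, 0.3287]
eef_rot: [0.722, 0.692, 0.002, 0.0]
ft_force: [0.6, 1.0, -7.8]
width: 0.0083
grip_force: 55.0
time: 14.18
ee_pos: [0.4778, 0.1439, 0.3296]
eef_rot: [0.722, 0.692, -0.001, -0.0]
ft_force: [-0.1, -0.0, -8.0]
width: 0.0081
grip_force: 55.0
time: 15.02
ee_pos: [0.4934, 0.0418, 0.3307]
eef_rot: [0.722, 0.692, 0.0, 0.0]
ft_force: [-0.2, 0.0, -6.9]
width: 0.0085
grip_force: 55.0
```

```bash
python3 -m crank '{"steps":[[[0.08,-0.5,0],[0,0,0]],[[0.08,-0.5,0],[0,0,0]],[[0.08,-0.5,0],[0,0,0]],[[0.08,-0.5,0],[0,0,0]],[[0.08,-0.5,0],[0,0,0]],[[0.08,-0.5,0],[0,0,0]],[[0.08,-0.5,0],[0,0,0]],[[0.08,-0.5,0],[0,0,0]],[[0.08,-0.5,0],[0,0,0]],[[0.08,-0.5,0],[0,0,0]]]}'
python3 -m crank '{"steps":[[[0.08,-0.5,0],[0,0,0]],[[0.08,-0.5,0],[0,0,0]],[[0.08,-0.5,0],[0,0,0]],[[0.08,-0.5,0],[0,0,0]],[[0.08,-0.5,0],[0,0,0]],[[0.08,-0.5,0],[0,0,0]],[[0.08,-0.5,0],[0,0,0]],[[0.08,-0.5,0],[0,0,0]],[[0.08,-0.5,0],[0,0,0]],[[0.08,-0.5,0],[0,0,0]]]}'
python3 -m crank '{"steps":[[[0.08,-0.5,0],[0,0,0]],[[0.08,-0.5,0],[0,0,0]],[[0.06,-0.4,0],[0,0,0]],[[0.04,-0.3,0],[0,0,0]],[[0.04,-0.2,0],[0,0,0]],[[0.02,-0.2,0],[0,0,0]],[[0,-0.1,0],[0,0,0]],[[0,0,0],[0,0,0]],[[0,0,0],[0,0,0]],[[0,0,0],[0,0,0]]]}'
python3 -c "
from h import *
c=cam('side'); cv2.imwrite('pics/s2.png',c['pixels'])"
```

```text
time: 15.85
ee_pos: [0.513, -0.0831, 0.3307]
eef_rot: [0.722, 0.692, 0.0, 0.0]
ft_force: [0.6, 0.1, -7.2]
width: 0.0083
grip_force: 55.0
time: 16.68
ee_pos: [0.5327, -0.208, 0.3307]
eef_rot: [0.722, 0.692, -0.0, 0.0]
ft_force: [-0.5, -0.1, -7.3]
width: 0.008
grip_force: 55.0
time: 17.52
ee_pos: [0.5414, -0.2604, 0.3306]
eef_rot: [0.721, 0.692, 0.0, -0.0]
ft_force: [-0.4, 0.3, -7.7]
width: 0.0083
grip_force: 55.0
```

View pics/s2.png

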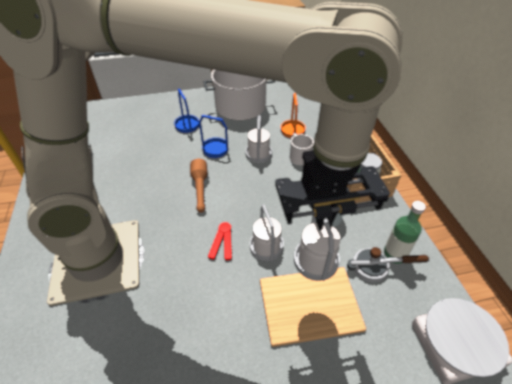

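The side view shows the carrier with its crock hanging upright at (318,245) in the gripper, with C1 (259,145), C3 (267,238) and the bystanders undisturbed. I'll lower it to 10 cm above the board.

```bash
python3 -m crank '{"steps":[[[0.05,-0.1,-0.2],[0,0,0]],[[0.05,-0.1,-0.4],[0,0,0]],[[0.05,-0.1,-0.5],[0,0,0]],[[0,-0.04,-0.5],[0,0,0]],[[0,0,-0.5],[0,0,0]],[[0,0,-0.5],[0,0,0]],[[0,0,-0.4],[0,0,0]],[[0,0,-0.3],[0,0,0]],[[0,0,-0.15],[0,0,0]],[[0,0,-0.07],[0,0,0]]]}'
python3 -m crank '{"steps":[[[0,0,0],[0,0,0]],[[0,0,0],[0,0,0]],[[0,0,0],[0,0,0]],[[0,0,0],[0,0,0]],[[0,0,0],[0,0,0]],[[0,0,0],[0,0,0]],[[0,0,0],[0,0,0]],[[0,0,0],[0,0,0]],[[0,0,0],[0,0,0]],[[0,0,0],[0,0,0]]]}'
python3 - <<'E'
from h import *
s=monitor.read_state(); print(s["ee_pos"])
for n in("wrist","side"):
    c=cam(n);P=pts(c); cv2.imwrite(f"pics/{n}3.png",c["pixels"])
    a=P.reshape(-1,3); z0=s["ee_pos"][2]+.0187-.145
    for nm,h in(("lid",.093),):
        b=a[(np.hypot(a[:,0]-.545,a[:,1]+.269)<.07)&(abs(a[:,2]-z0-h)<.012)]
        if len(b)<10: print(n,"few");continue
        A=np.c_[b[:,:2]-b[:,:2].mean(0),np.ones(len(b))];k=np.linalg.lstsq(A,b[:,2],rcond=None)[0]
        for _ in range(4):
            g=abs(A@k-b[:,2])<.003; k=np.linalg.lstsq(A[g],b[g,2],rcond=None)[0]
        print(n,nm,len(b),g.sum(),k.round(3),"mid",((b[g].min(0)+b[g].max(0))/2).round(3),"underside",(k[2]-.093).round(3))
E
```

```text
time: 18.4
ee_pos: [0.5449, -0.2693, 0.2419]
eef_rot: [0.722, 0.692, -0.0, -0.0]
ft_force: [0.5, 0.7, -7.4]
width: 0.0084
grip_force: 55.0
time: 19.23
ee_pos: [0.5449, -0.2695, 0.2426]
eef_rot: [0.722, 0.692, 0.0, -0.0]
ft_force: [0.2, 0.6, -7.5]
width: 0.0083
grip_force: 55.0
[ 0.5449466  -0.2694797   0.24255376]
wrist lid 5210 5060 [-0.002 -0.029  0.207] mid [ 0.544 -0.251  0.207] underside 0.114
side lid 711 633 [0.    0.011 0.207] mid [ 0.544 -0.28   0.207] underside 0.114
```

View pics/side3.png

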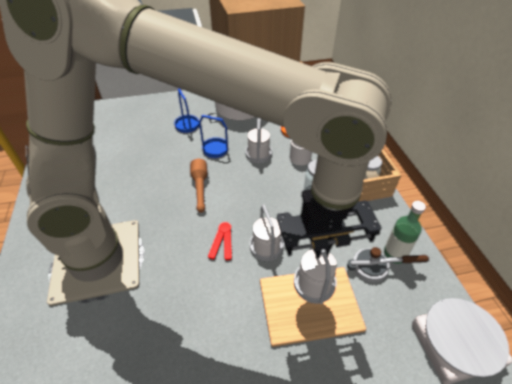

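The carrier at (317,275) hangs level and still over the board. Its tilt is at most 0.03 rad, its underside is about 0.098 m above the board, and it is within 20 mm of the middle. The other carriers and the bystanders haven't moved, so I'm handing in.

```bash
python3 -c "
from bench import ticket
print(ticket.close_job())"
```

```text
the job is handed in; nothing more can be done
None
```

I handed the job in with the full crock's carrier (the middle one, about 0.73 kg in all) held level and still, its underside about 10 cm above the middle of the board; the one empty I lifted is back where it stood, and the third carrier was never touched.

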